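Clear the desk planning board with the eraser block

ROBOT

A 6-joint arm with a two-finger parallel gripper is mounted at the origin on the work surface. World frame = base frame: x ahead of the robot, y to its left, z up, the work surface at z = 0. Lengths are in m, angles in rad, forces in N, time in s.
With the tool pointing down it reaches from about 0.325 to 0.75 m from the base axis. Payload 7.6 kg.
Tool frame: the origin (TCP) lies midway between the tips of the shut fingers; the grasp point (between the pads) lies 19 mm behind it; z points along the fingers, y is the line along which they close (so a half turn about z gives the same grasp; the last joint's range is limited). The gripper opens to 85 mm and grips with 20 to 120 N. Pads are 22 mm wide; open, the fingers measure 114 mm over their backs; the gripper's body (76 mm by 85 mm) begins 54 mm behind the grasp point. The pads swing forward as they close: fully open they stand 13 mm farther back than shut.
Start: joints at [1.03, 0.052, 1.401, -0, 1.689, -0.07], TCP at [0.238, 0.468, 0.231] pointing down, gripper open.
Joint ranges: [-2.9, 2.9], [-0.91, 2.17], [0.12, 2.37], [-1.06, 4.2], [0.26, 2.73], [-2.93, 2.93]. Speed limits (rad/s): [2.57, 2.57, 3.01, 3.14, 3.14, 3.14].

INTERFACE

Orientations are given as a unit quaternion [w, x, y, z].
In Python, from rig import robot gives the robot as it stands.
- The arm moves only by the tool jog_arm, never from a script. Its argument "increments" is a list of rows, each an object of numbers: "rx", "ry", "rz": the turn, a rotation vector about the tool's x, y, z in degrees; "tx", "ty", "tz": the shift along the tool's x, y, z in cm; "fingers": the closure, from -1 (fully open) to 1 (shut). In form: [{"rx": .., "ry": .., "rz": .., "tx": .., "ty": .., "tz": .., "fingers": ..}, ...]. A call has 1 to 10 rows; each row shifts and turns the commanded pose from where the row before left it, along the tool's axes as they then stand; what a row does not reach is not made up. A row lasts 1/8 s, in which the tool goes at most 62.5 mm and 10.7 degrees, less where a joint would pass 70% of its speed; a pose out of reach is approached as far as the arm can. A call with a gripper value outside its range is refused whole. The fingers move at their own pace and stop on an object; the grip force is fixed at half the most. Time passes only in rows, so rows that do not move let the fingers close. It gives the time, the measured TCP pose, the force, the opening and the grip force at its end, in the units of the state.
- robot.read_state(): the state, without advancing time (a new reading comes with each control period).
- robot.capture(name): name is "side" or "top" or "wrist"; returns a dict with "pixels" (400x640x3 uint8, red, green, blue), "range_z" (400x640 float32, m along the optical axis (not along the pixel's ray), 0 where there is no reading), "fov_y" (degrees; the focal length in pixels is half the picture's height over the tangent of half this angle, whatever the lens; pixels are square), "cx", "cy" (the principal point, pixels), "cam_to_world" (4x4, takes a point from camera to world coordinates); the wrist camera has in their place "mount" (4x4, takes a point from camera to tool coordinates, whose origin is the TCP and whose axes are the flange's). Camera axes: x right, y down, z forward; pixel columns grow to the right and rows downward; lengths in m; the calibration is good to about 2 mm. A picture is of the moment at which its call begins: read the wrist's pose just before it.
- robot.job_done(): hands the job in; it is judged then, once.
The state is a dict: "t": time; "q": joint angles; "joint_velocities": joint speeds; "joint_efforts": joint torques, N m; "position": TCP position; "ee_rot": TCP orientation; "wrist_force": force on the tool from outside, world axes, zero at the start; "torque": the same for the moment, N m; "finger_gap": opening from 0.0 (shut) to 1.0 (fully open); "grasp_force": force on a finger pad.
Only numpy, scipy, OpenCV 4.12 (cv2) and the standard library are available. Lean on these libraries where they do the work, as an engineer would, in place of code of your own. Each camera call takes 0.05 s, during which the arm holds its last target. There are 200 camera calls.

TASK

Clear the white desk board: swing the door of the catch box at its end open, to about square with the box or wider, then use the eraser block to wipe all three loose tiles along the board and over its edge into the catch box, without touching the tiles with the fingers. Finish with the door left open and the eraser lying felt side down on the board, and leave the mug, hole punch and tape roll where they are.

Things in the scene. Friction and masses are not known exactly. Their poses are not given: they have to be found in the camera images.
- board: Fixed white desk board without rims, with an open-topped grey catch box at its +y end (robot's left). Origin at desk level; its yaw is within 0.15 rad. Board: x -100..100, y -250..170 mm, top at z 46 mm. Box: x -100..100, y 170..320 mm, three walls 10 mm thick, 120 mm high, floor at z 6 mm; the side towards the board is closed by the door only.
- sill (a point): Middle of the board's edge over which the tiles drop into the catch box: board frame (0, 170, 46) mm.
- door (a joint): Angle of the catch box door, rad: 0 closed, grows as it swings out over the board about its upright hinge at the robot's side, up to 1.8; about 1.57 it stands along the board's near edge. It may start ajar. Stiff hinge: stays where left.
- door_hinge (a point): Point on the door's upright hinge axis at handle height: board frame (-86, 164, 111) mm. The door is a wooden panel 168 mm wide from the hinge, 10 mm thick, its lower edge 3 mm and top edge 78 mm above the board top; closed, it runs from the hinge to the board's +x.
- door_handle (a point): Middle of the steel bar handle on the door's outer face (towards the board when closed): level round bar 12 mm thick, 90 mm long, parallel to the panel, 52 mm from its mid plane (41 mm free gap), 115 mm along the door from the hinge, 65 mm above the board top, 13 mm below the door's top edge. Closed, it is at board frame (29, 112, 111) mm.
- eraser: Loose large board eraser: black block with a grey felt underside, 150 mm (its x) by 50 mm (its y) by 26 mm high, with an upright grip ridge on top 90 mm (x) by 26 mm (y), from 26 to 60 mm above the underside. Origin at the centre of the felt underside, z up. Starts on the desk at the robot's right, about 160 g.
- tile_disc: Loose round tile on the board, 50 mm across, 8 mm thick; origin at the centre of its underside.
- tile_square: Loose square tile on the board, 42 x 42 mm, 8 mm thick; origin at the centre of its underside.
- tile_bar: Loose bar tile on the board, 60 mm (x) by 26 mm (y), 8 mm thick; origin at the centre of its underside.
- mug: Bystander: white mug, 80 mm wide, 95 mm high, on the desk beyond the board.
- punch: Bystander: steel hole punch, 110 x 150 mm, 63 mm high, on the desk.
- tape: Bystander: roll of tape lying flat, 100 mm across, 25 mm high, on the desk beyond the board.

How it is judged:
By the outcome, as a careful person would: the job done as asked, in the order asked, and still so for the second after the job is handed in, with the robot touching nothing.
It also fails if it takes over 61 s, if anything falls off the work surface, if the arm or the gripper's body presses on something with over 40 N, if the wrist force passes 120 N, or if a joint passes its speed limit or range.

## Working session

There is one attempt and no reset: what is moved stays moved. The work goes in short steps, Python scripts to look and compute and a tool call to move; the robot and the scene stay as the last step left them, time stands still between calls to the robot, and variables do not carry over. Pictures are saved under pics/ and viewed, at most 10 in all, crops included, and the job is handed in when it is done.

Besides the shell and the picture viewer there is one more tool, called after "Call:" as name([rows], argument=value, ...), one row to a line, values as JSON. jog_arm: Moves the arm, as the interface text tells. Its arguments: {"type":"object","properties":{"increments":{"type":"array"}},"required":["increments"]}

```bash
mkdir -p pics; ls
cat > h.py <<'E'
import numpy as np, cv2
from rig import robot
from scipy.spatial.transform import Rotation as R
def cap(n):
    s=robot.read_state(); c=robot.capture(n)
    if 'cam_to_world' in c: T=np.array(c['cam_to_world'])
    else:
        q=s['ee_rot']; M=np.eye(4); M[:3,:3]=R.from_quat([q[1],q[2],q[3],q[0]]).as_matrix(); M[:3,3]=s['position']; T=M@np.array(c['mount'])
    f=200/np.tan(np.radians(c['fov_y'])/2)
    return c['pixels'],c['range_z'],T,f,c['cx'],c['cy']
def save(img,name): cv2.imwrite(name,img[:,:,::-1])
def plane(C,uv,z):
    _,_,T,f,cx,cy=C; uv=np.atleast_2d(uv).astype(float)
    d=np.c_[(uv[:,0]-cx)/f,(uv[:,1]-cy)/f,np.ones(len(uv))]@T[:3,:3].T; o=T[:3,3]
    return o+d*((z-o[2])/d[:,2])[:,None]
def cloud(C):
    _,D,T,f,cx,cy=C; v,u=np.mgrid[:400,:640]
    P=np.stack([(u-cx)/f*D,(v-cy)/f*D,D],-1)@T[:3,:3].T+T[:3,3]
    P[D==0]=np.nan; return P
E
python3 - <<'E'
from h import *
import pickle
for n in ('top','side'):
    C=cap(n); save(C[0],f'pics/{n}0.png'); pickle.dump(C,open(n+'.pkl','wb')); print(n,C[2].round(3).tolist(),C[3:])
print(robot.read_state())
E
```

```text
pics
top [[-0.026, -0.994, 0.108, 0.526], [-1.0, 0.028, 0.014, -0.014], [-0.017, -0.108, -0.994, 1.0], [0.0, 0.0, 0.0, 1.0]] (np.float64(386.00464306149735), 316.45733477961835, 195.4943224842708)
side [[0.999, -0.007, 0.043, 0.58], [-0.04, -0.507, 0.861, -1.202], [0.016, -0.862, -0.507, 0.777], [0.0, 0.0, 0.0, 1.0]] (np.float64(504.1155469535334), 321.39118050641673, 200.89259250145957)
{'t': 0.1, 'q': array([ 1.02970014e+00,  5.27568461e-02,  1.40161642e+00,  1.51927968e-05,
        1.68858790e+00, -7.03067678e-02]), 'joint_velocities': array([-0.00016438, -0.00022106, -0.00110067, -0.00050785, -0.00041189,
       -0.00060262]), 'joint_efforts': array([ 1.29688811e-03, -3.82580674e+01, -3.60985065e+01, -5.45316198e-05,
        4.77189387e-03, -3.46115303e-05]), 'position': array([0.23797788, 0.46767026, 0.23056893]), 'ee_rot': array([-2.13129091e-04,  2.33225911e-01,  9.72422339e-01, -6.50258459e-04]), 'wrist_force': array([ 0.15984012, -1.10338748,  0.49632668]), 'torque': array([ 0.02362253, -0.04508907, -0.0426247 ]), 'grasp_force': 0.0, 'finger_gap': 0.9974859058909573}
```

View pics/top0.png

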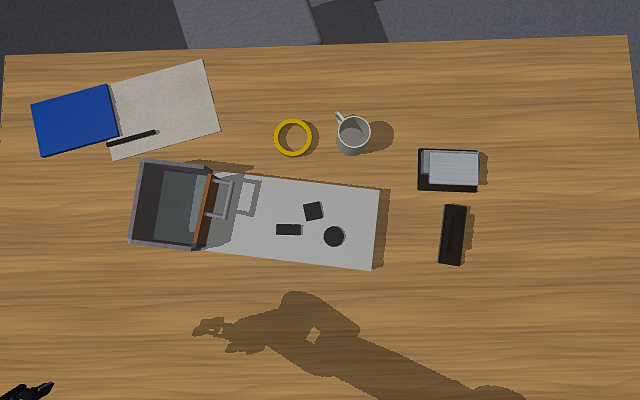

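View pics/side0.png

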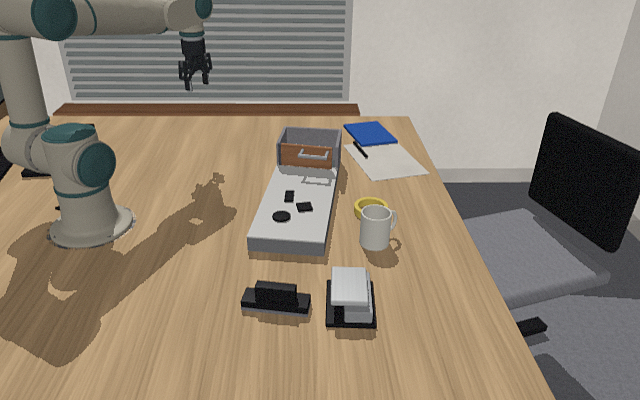

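The top view shows the box at u 130–215, the board out to u 390, tiles at (313,211), (288,229) and (334,236), the eraser at (453,235), and the door and handle at about (210–235,200). The side view shows the eraser lying with its ridge up at (276,298), and the door nearly closed at (308,155).

```bash
cat > m.py <<'E'
from h import *
import pickle
C=pickle.load(open('top.pkl','rb')); S=pickle.load(open('side.pkl','rb'))
img=C[0]; P=cloud(C); hsv=cv2.cvtColor(img,cv2.COLOR_RGB2HSV); gray=img.max(2)
# board surface by height
def rect(mask,z,name,C=C):
    k,l,st,_=cv2.connectedComponentsWithStats(mask.astype(np.uint8)); 
    for i in range(1,k):
        if st[i,4]<60: continue
        v,u=np.where(l==i); w=plane(C,np.c_[u,v],z)[:,:2]
        r=cv2.minAreaRect((w*1000).astype(np.float32)); print(name,'n',st[i,4],'c',np.round(r[0],1),'size',np.round(r[1],1),'ang',round(r[2],1),'medz',np.nanmedian(P[v,u,2]).round(4) if C is not S else '')
        yield r,l==i
Z=P[...,2]
W=(abs(Z-.046)<.008)&(P[...,0]<.75)
W=cv2.morphologyEx(W.astype(np.uint8),cv2.MORPH_CLOSE,np.ones((3,3)))
rs=list(rect(W>0,.046,'board'))
reg=np.zeros_like(W); reg[195:260,265:372]=1
rs=list(rect((gray<75)&(reg>0),.054,'tile'))
reg[:]=0; reg[195:275,430:475]=1
rs=list(rect((gray<60)&(reg>0)&(Z>.05),.06,'ridge'))
rs=list(rect((gray<60)&(reg>0)&(Z>.012),.026,'eraser'))
# orange door top
D=(hsv[...,0]<14)&(hsv[...,1]>120)&(Z>.09)
v,u=np.where(D); print('door',len(v),P[D].min(0),P[D].max(0))
H=P[D]; T=H[H[:,2]>.115]
if len(T)>5:
    m=T.mean(0); d=np.linalg.svd(T[:,:2]-m[:2])[2][0]; print('doortop',m,d,(T[:,:2]-m[:2])@d@np.ones(1) if 0 else '',np.ptp((T[:,:2]-m[:2])@d))
# handle candidate pts
B=np.zeros_like(W); B[165:235,212:245]=1
hm=(B>0)&(Z>.095)&(Z<.125)&~D
q=P[hm]; print('handle',len(q),q.mean(0)); 
r=cv2.minAreaRect((q[:,:2]*1000).astype(np.float32)); print(r)
bx=(Z>.105)&(Z<.135)&(P[...,0]>.3)&(P[...,0]<.8)&(np.arange(640)[None]<216)
q=P[bx]; print('boxtop',cv2.minAreaRect((q[:,:2]*1000).astype(np.float32)),np.median(q[:,2]))
E
python3 m.py
```

```text
board n 240 c [ 707.5 -337.2] size [138.1  55.8] ang 88.3 medz 0.0414
board n 226 c [623.8 409.3] size [ 20.1 181.3] ang 79.0 medz 0.046
board n 12747 c [572.4  66.7] size [422.3 199.9] ang 81.6 medz 0.0461
board n 310 c [629.4 240. ] size [26.3 74.4] ang 77.5 medz 0.046
board n 79 c [ 527.  -326.7] size [ 5.6 88.5] ang 79.8 medz 0.0461
tile n 288 c [592.    9.8] size [41.4 42.4] ang 8.7 medz 0.0539
tile n 268 c [549.   71.2] size [58.9 24.4] ang 88.5 medz 0.0536
tile n 319 c [528.5 -40. ] size [47.9 46.5] ang 43.4 medz 0.0539
ridge n 442 c [ 525.5 -337. ] size [29.1 89.2] ang 79.9 medz 0.0595
eraser n 1291 c [ 525.7 -336.9] size [ 53.9 149.4] ang 79.6 medz 0.0277
door 461 [0.25573191 0.23936276 0.09014379] [0.6816214  0.50888703 0.271039  ]
doortop [0.59490982 0.26489186 0.12545232] [-0.90412742  0.42726293]  0.49734492492669913
handle 332 [0.62437512 0.21194687 0.11517325]
((626.5064086914062, 223.82766723632812), (53.501953125, 97.49938201904297), 77.94171142578125)
boxtop ((611.1527099609375, 326.77740478515625), (194.47540283203125, 200.20835876464844), 81.55703735351562) 0.11962136265790052
```

```bash
cat > mv.py <<'E'
from h import *
from scipy.linalg import fractional_matrix_power as fp
def pose(x,y,z,th):
    a=np.radians(th); M=np.eye(4); yv=np.array([np.cos(a),np.sin(a),0]); zv=np.array([0,0,-1.]); M[:3,:3]=np.c_[np.cross(yv,zv),yv,zv]; M[:3,3]=[x,y,z]; return M
def cur():
    s=robot.read_state(); q=s['ee_rot']; M=np.eye(4); M[:3,:3]=R.from_quat([q[1],q[2],q[3],q[0]]).as_matrix(); M[:3,3]=s['position']; return M
def rows(A,B,n):
    F=np.real(fp(np.linalg.inv(A)@B,1/n)); print(n,'x t cm',(F[:3,3]*100).round(2),'r deg',np.degrees(R.from_matrix(F[:3,:3]).as_rotvec()).round(2))
YAW=np.radians(-8.4); O=np.array([.5782,.1063])
def b2w(x,y): c,s=np.cos(YAW),np.sin(YAW); return O+np.array([c*x-s*y,s*x+c*y])/1000
E
python3 - <<'E'
from mv import *
import pickle
S=pickle.load(open('side.pkl','rb')); P=cloud(S)
C=pickle.load(open('top.pkl','rb')); Q=cloud(C)
def inb(P,c,yaw,hx,hy,z0,z1):
    d=P[...,:2]-c; a=np.radians(yaw); x=d[...,0]*np.cos(a)+d[...,1]*np.sin(a); y=-d[...,0]*np.sin(a)+d[...,1]*np.cos(a)
    return (abs(x)<hx)&(abs(y)<hy)&(P[...,2]>z0)&(P[...,2]<z1)
hc=b2w(29,112)
for n,X in(('side',P),('top',Q)):
    m=inb(X,hc,-10,.06,.022,.095,.13); q=X[m]; q=q[np.isfinite(q[:,0])]
    d=np.linalg.svd(q[:,:2]-q[:,:2].mean(0))[2][0]
    print(n,'handle',len(q),q.mean(0).round(4),np.percentile(q[:,2],[5,50,95]).round(4),'line ang',np.degrees(np.arctan(d[1]/d[0])).round(1), np.ptp((q[:,:2]-q[:,:2].mean(0))@d).round(3))
    m=inb(X,[.5255,-.337],-10,.06,.03,.045,.075); q=X[m]; print('ridge',q.mean(0),np.percentile(q[:,2],[5,50,95]))
    m=inb(X,b2w(-2,164),-10,.06,.022,.115,.14);q=X[m];print('doortop',len(q),q.mean(0))
print('handle closed',hc,'hinge',b2w(-86,164))
A=cur(); B=pose(.6233,.213,.231,78); rows(A,B,8)
E
```

```text
side handle 132 [0.6197 0.2036 0.1117] [0.1055 0.1126 0.1161] line ang -9.0 0.09
ridge [ 0.52563194 -0.3461244   0.05595031] [0.04688854 0.05757529 0.06044996]
doortop 128 [0.59549038 0.25823332 0.11999638]
top handle 300 [0.62   0.2093 0.1154] [0.1118 0.1156 0.1185] line ang -11.1 0.09
ridge [ 0.52485971 -0.33722587  0.05858737] [0.05058434 0.05939394 0.06232336]
doortop 294 [0.59814679 0.26074034 0.12263983]
handle closed [0.6232502  0.21286209] hinge [0.5170802 0.2811038]
8 x t cm [-5.64 -1.31 -0.  ] r deg [-0.01 -0.   -1.87]
```

Call:
jog_arm([
  {"tx":-5.6,"ty":-1.35,"rz":-2,"fingers":0.15},
  {"tx":-5.6,"ty":-1.35,"rz":-2,"fingers":0.15},
  {"tx":-5.6,"ty":-1.35,"rz":-2,"fingers":0.15},
  {"tx":-5.6,"ty":-1.35,"rz":-2,"fingers":0.15},
  {"tx":-5.6,"ty":-1.35,"rz":-2,"fingers":0.15},
  {"tx":-5.6,"ty":-1.35,"rz":-2,"fingers":0.15},
  {"tx":-5.6,"ty":-1.35,"rz":-2,"fingers":0.15},
  {"tx":-5.6,"ty":-1.35,"rz":-2,"fingers":0.15},
  {"fingers":0.15},
  {"fingers":0.15},
])

```text
$.increments[0]: bad value
```

Run:
```python
from mv import *
A=cur(); print(A.round(3).tolist()); C=cap('wrist'); save(C[0],'pics/w1.png'); P=cloud(C)
d=P[...,:2]-np.array([.6205,.209]); a=np.radians(-10.5); x=d[...,0]*np.cos(a)+d[...,1]*np.sin(a); y=-d[...,0]*np.sin(a)+d[...,1]*np.cos(a)
m=(abs(x)<.036)&(abs(y)<.03)&(P[...,2]>.1)&(P[...,2]<.125)
q=P[m]; print(len(q),q.mean(0) if len(q) else '')
if len(q)>5: d=np.linalg.svd(q[:,:2]-q[:,:2].mean(0))[2][0]; print(np.degrees(np.arctan(d[1]/d[0])),np.ptp(q[:,:2]@d), np.ptp(q[:,:2]@[-d[1],d[0]]))
print(robot.read_state()['finger_gap'])
rows(A,pose(.6205,.209,.15,79.3),2)
```

```text
[[-0.891, 0.454, -0.001, 0.238], [0.454, 0.891, -0.001, 0.468], [0.0, -0.001, -1.0, 0.231], [0.0, 0.0, 0.0, 1.0]]
0 
0.9959103508270292
2 x t cm [-22.71  -4.48   4.03] r deg [-0.04 -0.01 -8.14]
```

Call:
jog_arm([
  {"rx":0,"ry":0,"rz":-2,"tx":-5.6,"ty":-1.35,"tz":0,"fingers":0.15},
  {"rx":0,"ry":0,"rz":-2,"tx":-5.6,"ty":-1.35,"tz":0,"fingers":0.15},
  {"rx":0,"ry":0,"rz":-2,"tx":-5.6,"ty":-1.35,"tz":0,"fingers":0.15},
  {"rx":0,"ry":0,"rz":-2,"tx":-5.6,"ty":-1.35,"tz":0,"fingers":0.15},
  {"rx":0,"ry":0,"rz":-2,"tx":-5.6,"ty":-1.35,"tz":0,"fingers":0.15},
  {"rx":0,"ry":0,"rz":-2,"tx":-5.6,"ty":-1.35,"tz":0,"fingers":0.15},
  {"rx":0,"ry":0,"rz":-2,"tx":-5.6,"ty":-1.35,"tz":0,"fingers":0.15},
  {"rx":0,"ry":0,"rz":-2,"tx":-5.6,"ty":-1.35,"tz":0,"fingers":0.15},
  {"rx":0,"ry":0,"rz":0,"tx":0,"ty":0,"tz":0,"fingers":0.15},
  {"rx":0,"ry":0,"rz":0,"tx":0,"ty":0,"tz":0,"fingers":0.15},
])

```text
t: 1.4
position: [0.6207, 0.2144, 0.2307]
ee_rot: [-0.001, 0.096, 0.995, 0.0]
wrist_force: [-0.4, -0.4, 0.5]
finger_gap: 0.428
grasp_force: 0.0
```

```bash
cat > w.py <<'E'
from mv import *
A=cur(); C=cap('wrist'); save(C[0],'pics/w1.png'); P=cloud(C)
d=P[...,:2]-np.array([.6205,.209]); a=np.radians(-10.5); x=d[...,0]*np.cos(a)+d[...,1]*np.sin(a); y=-d[...,0]*np.sin(a)+d[...,1]*np.cos(a)
m=(abs(x)<.036)&(abs(y)<.03)&(P[...,2]>.1)&(P[...,2]<.125)
q=P[m]; print(len(q),q.mean(0) if len(q) else '')
if len(q)>5: d=np.linalg.svd(q[:,:2]-q[:,:2].mean(0))[2][0]; print(np.degrees(np.arctan(d[1]/d[0])),np.ptp(q[:,:2]@d), np.ptp(q[:,:2]@[-d[1],d[0]]))
print(np.degrees(np.arctan2(A[1,1],A[0,1])))
rows(A,pose(.6205,.209,.09,79.3),3)
E
python3 w.py
```

```text
1212 [0.62326403 0.20564612 0.11459517]
-2.220451508109977 0.07576956290635983 0.041529149413525396
79.01531942210916
3 x t cm [-0.03 -0.18  4.69] r deg [-0.   -0.02 -0.09]
```

View pics/w1.png

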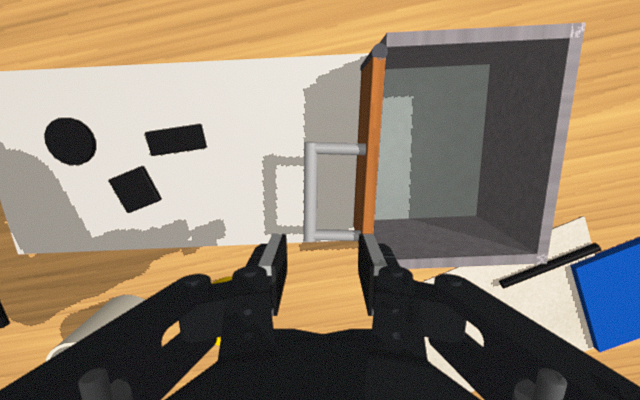

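The wrist view shows the handle bar at u≈311 from v≈145 to 240, with the door top at u≈375.

Run:
```python
from mv import *
C=cap('wrist'); P=cloud(C)
print(plane(C,[[311,146],[311,240],[360,192]],.114).round(4)); print(P[[160,190,225],[311]*3].round(4))
```

```text
[[0.5764 0.2136 0.114 ]
 [0.6611 0.1964 0.114 ]
 [0.6244 0.2483 0.114 ]]
[[0.5878 0.2114 0.1173]
 [0.6139 0.206  0.1156]
 [0.646  0.1995 0.1156]]
```

Call:
jog_arm([
  {"rx":0,"ry":0,"rz":0,"tx":0,"ty":-0.8,"tz":4,"fingers":0.15},
  {"rx":0,"ry":0,"rz":0,"tx":0,"ty":0,"tz":4,"fingers":0.15},
  {"rx":0,"ry":0,"rz":0,"tx":0,"ty":0,"tz":3,"fingers":0.15},
  {"rx":0,"ry":0,"rz":0,"tx":0,"ty":0,"tz":3,"fingers":0.15},
  {"rx":0,"ry":0,"rz":0,"tx":0,"ty":0,"tz":0,"fingers":1},
  {"rx":0,"ry":0,"rz":0,"tx":0,"ty":0,"tz":0,"fingers":1},
  {"rx":0,"ry":0,"rz":0,"tx":0,"ty":0,"tz":0,"fingers":1},
  {"rx":0,"ry":0,"rz":0,"tx":0,"ty":0,"tz":0,"fingers":1},
])

```text
t: 2.5
position: [0.6188, 0.2071, 0.0918]
ee_rot: [-0.001, 0.095, 0.995, 0.0]
wrist_force: [-5.6, 1.9, -5.2]
finger_gap: 0.119
grasp_force: 58.6
```

Run:
```python
from mv import *
A=cur(); h=b2w(-86,164); print(A[:3,3],robot.read_state()['wrist_force'], np.degrees(np.arctan2(A[1,1],A[0,1])), np.linalg.norm(A[:2,3]-h))
for deg in(94,):
    a=np.radians(-deg); Z=np.eye(4); Z[:2,:2]=[[np.cos(a),-np.sin(a)],[np.sin(a),np.cos(a)]]; Z[:2,3]=h-Z[:2,:2]@h
    B=Z@A; print(B[:3,3]); rows(A,B,16)
```

```text
[0.61875885 0.20707823 0.09177832] [-5.60639679  1.91149472 -5.17370333] 79.0791169501207 0.12577096015890518
[0.4361422  0.18483659 0.09177832]
16 x t cm [ 0.61 -1.14  0.  ] r deg [-0.01 -0.    5.87]
```

Call:
jog_arm([
  {"rx":0,"ry":0,"rz":5.9,"tx":0.6,"ty":-1.15,"tz":0,"fingers":1},
  {"rx":0,"ry":0,"rz":5.9,"tx":0.6,"ty":-1.15,"tz":0,"fingers":1},
  {"rx":0,"ry":0,"rz":5.9,"tx":0.6,"ty":-1.15,"tz":0,"fingers":1},
  {"rx":0,"ry":0,"rz":5.9,"tx":0.6,"ty":-1.15,"tz":0,"fingers":1},
  {"rx":0,"ry":0,"rz":5.9,"tx":0.6,"ty":-1.15,"tz":0,"fingers":1},
  {"rx":0,"ry":0,"rz":5.9,"tx":0.6,"ty":-1.15,"tz":0,"fingers":1},
])

```text
t: 3.25
position: [0.5578, 0.1609, 0.0918]
ee_rot: [0.0, 0.395, 0.919, 0.001]
wrist_force: [-0.8, 4.2, -6.4]
finger_gap: 0.12
grasp_force: 59.1
```

```bash
cat > d.py <<'E'
from mv import *
A=cur(); h=b2w(-86,164); d=A[:2,3]-h; th=np.degrees(np.arctan2(A[1,1],A[0,1])); r=np.linalg.norm(d)
phi=-8.4-24.33-np.degrees(np.arctan2(d[1],d[0])); print('r',r,'door deg',phi,'th',th,robot.read_state()['wrist_force'],robot.read_state()['q'].round(2))
a=np.radians(-(97-phi)); Z=np.eye(4); Z[:2,:2]=[[np.cos(a),-np.sin(a)],[np.sin(a),np.cos(a)]]; Z[:2,3]=h-Z[:2,:2]@h
B=Z@A; rows(A,B,10)
E
python3 d.py
```

```text
r 0.12691646231284384 door deg 38.551404258853715 th 43.452046831038594 [-0.78047268  4.22557273 -6.40788669] [ 0.22  0.29  1.41  0.    1.43 -0.54]
10 x t cm [ 0.6  -1.15 -0.  ] r deg [-0.   -0.01  5.84]
```

Call:
jog_arm([
  {"rx":0,"ry":0,"rz":5.9,"tx":0.6,"ty":-1.15,"tz":0,"fingers":1},
  {"rx":0,"ry":0,"rz":5.9,"tx":0.6,"ty":-1.15,"tz":0,"fingers":1},
  {"rx":0,"ry":0,"rz":5.9,"tx":0.6,"ty":-1.15,"tz":0,"fingers":1},
  {"rx":0,"ry":0,"rz":5.9,"tx":0.6,"ty":-1.15,"tz":0,"fingers":1},
  {"rx":0,"ry":0,"rz":5.9,"tx":0.6,"ty":-1.15,"tz":0,"fingers":1},
  {"rx":0,"ry":0,"rz":5.9,"tx":0.6,"ty":-1.15,"tz":0,"fingers":1},
  {"rx":0,"ry":0,"rz":5.9,"tx":0.6,"ty":-1.15,"tz":0,"fingers":1},
  {"rx":0,"ry":0,"rz":5.9,"tx":0.6,"ty":-1.15,"tz":0,"fingers":1},
  {"rx":0,"ry":0,"rz":5.9,"tx":0.6,"ty":-1.15,"tz":0,"fingers":1},
  {"rx":0,"ry":0,"rz":5.9,"tx":0.6,"ty":-1.15,"tz":0,"fingers":1},
])

```text
t: 4.5
position: [0.436, 0.183, 0.0918]
ee_rot: [0.0, 0.796, 0.605, 0.001]
wrist_force: [1.5, 0.6, -9.5]
finger_gap: 0.111
grasp_force: 58.7
```

```bash
python3 d.py
```

```text
r 0.12725408011576833 door deg 96.84340499797159 th -15.592789923162835 [ 1.50708035  0.58538314 -9.51512189] [ 0.32 -0.    1.74 -0.    1.4   0.59]
10 x t cm [ 0. -0. -0.] r deg [-0.   -0.    0.02]
```

Call:
jog_arm([
  {"rx":0,"ry":0,"rz":0,"tx":0,"ty":0,"tz":0,"fingers":0.2},
  {"rx":0,"ry":0,"rz":0,"tx":0,"ty":0,"tz":0,"fingers":0.2},
  {"rx":0,"ry":0,"rz":0,"tx":0,"ty":0,"tz":0,"fingers":0.2},
  {"rx":0,"ry":0,"rz":0,"tx":0,"ty":0,"tz":-3,"fingers":0.2},
  {"rx":0,"ry":0,"rz":0,"tx":0,"ty":0,"tz":-5,"fingers":0.2},
  {"rx":0,"ry":0,"rz":0,"tx":0,"ty":0,"tz":-5,"fingers":0.2},
])

```text
t: 5.25
position: [0.4362, 0.1828, 0.2231]
ee_rot: [0.0, 0.795, 0.606, 0.0]
wrist_force: [1.1, 0.5, 0.6]
finger_gap: 0.401
grasp_force: 0.0
```

Run:
```python
from mv import *
A=cur(); B=pose(.5255,-.337,.2,-100.1); rows(A,B,12)
M=pose(.5,-.07,.221,-58); rows(A,M,6); rows(M,B,6)
```

```text
12 x t cm [-2.12  4.33  0.19] r deg [ 0.   -0.    7.06]
6 x t cm [-3.01  3.27  0.04] r deg [ 0.   -0.    7.11]
6 x t cm [-0.72  4.51  0.35] r deg [0.   0.   7.02]
```

Call:
jog_arm([
  {"rx":0,"ry":0,"rz":7,"tx":-3,"ty":3.3,"tz":0,"fingers":-0.4},
  {"rx":0,"ry":0,"rz":7,"tx":-3,"ty":3.3,"tz":0,"fingers":-0.4},
  {"rx":0,"ry":0,"rz":7,"tx":-3,"ty":3.3,"tz":0,"fingers":-0.4},
  {"rx":0,"ry":0,"rz":7,"tx":-3,"ty":3.3,"tz":0,"fingers":-0.4},
  {"rx":0,"ry":0,"rz":7,"tx":-3,"ty":3.3,"tz":0,"fingers":-0.4},
  {"rx":0,"ry":0,"rz":7,"tx":-3,"ty":3.3,"tz":0,"fingers":-0.4},
  {"rx":0,"ry":0,"rz":7,"tx":-0.7,"ty":4.5,"tz":0,"fingers":-0.4},
  {"rx":0,"ry":0,"rz":7,"tx":-0.7,"ty":4.5,"tz":0,"fingers":-0.4},
  {"rx":0,"ry":0,"rz":7,"tx":-0.7,"ty":4.5,"tz":0,"fingers":-0.4},
  {"rx":0,"ry":0,"rz":7,"tx":-0.7,"ty":4.5,"tz":0,"fingers":-0.4},
])

```text
t: 6.5
position: [0.545, -0.2475, 0.2214]
ee_rot: [0.0, 0.999, 0.039, 0.0]
wrist_force: [0.9, -0.9, -0.1]
finger_gap: 0.705
grasp_force: 0.0
```

Run:
```python
from mv import *
A=cur(); B=pose(.5255,-.337,.2,-100.1); rows(A,B,3)
C=cap('top'); save(C[0][140:280,100:500],'pics/t2.png')
```

```text
3 x t cm [-0.63  2.99  0.71] r deg [ 0.   -0.01  4.84]
```

View pics/t2.png

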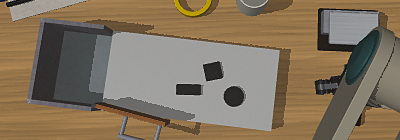

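The door now stands open along the board's near edge (crop about (100–165,108)), and the tiles haven't moved.

Call:
jog_arm([
  {"rx":0,"ry":0,"rz":4.8,"tx":-0.65,"ty":3,"tz":0.7,"fingers":-0.4},
  {"rx":0,"ry":0,"rz":4.8,"tx":-0.65,"ty":3,"tz":0.7,"fingers":-0.4},
  {"rx":0,"ry":0,"rz":4.9,"tx":-0.65,"ty":3,"tz":0.7,"fingers":-0.4},
  {"rx":0,"ry":0,"rz":0,"tx":0,"ty":0,"tz":0,"fingers":-0.4},
])

```text
t: 7.05
position: [0.5239, -0.3373, 0.1994]
ee_rot: [-0.0, 0.996, -0.087, -0.001]
wrist_force: [-0.1, -0.4, 0.2]
finger_gap: 0.705
grasp_force: 0.0
```

Run:
```python
from mv import *
A=cur(); C=cap('wrist'); save(C[0],'pics/w3.png'); P=cloud(C)
d=P[...,:2]-np.array([.5255,-.337]); m=(np.hypot(d[...,0],d[...,1])<.06)&(P[...,2]>.052)&(P[...,2]<.068)
q=P[m]; print(len(q)); 
if len(q)>10: print(q.mean(0),cv2.minAreaRect((q[:,:2]*1000).astype(np.float32)))
rows(A,pose(.5255,-.337,.032,-100.1),4)
```

```text
2411
[ 0.52716061 -0.34142774  0.05904299] ((525.1173095703125, -341.3990173339844), (25.390676498413086, 89.13713836669922), 79.4928207397461)
4 x t cm [ 0.04 -0.01  4.19] r deg [-0.    0.02  0.02]
```

View pics/w3.png

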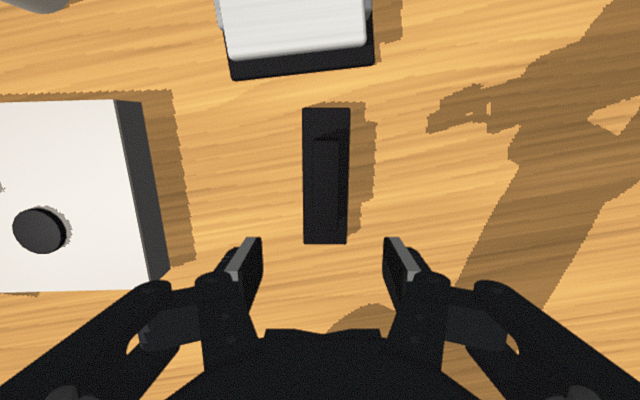

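The wrist view shows the eraser between the fingers at (326,185), with its ridge upright.

Call:
jog_arm([
  {"rx":0,"ry":0,"rz":0,"tx":0.1,"ty":0.25,"tz":4.2,"fingers":-0.4},
  {"rx":0,"ry":0,"rz":0,"tx":0,"ty":0,"tz":4.2,"fingers":-0.4},
  {"rx":0,"ry":0,"rz":0,"tx":0,"ty":0,"tz":4.2,"fingers":-0.4},
  {"rx":0,"ry":0,"rz":0,"tx":0,"ty":0,"tz":4,"fingers":-0.4},
  {"rx":0,"ry":0,"rz":0,"tx":0,"ty":0,"tz":0,"fingers":1},
  {"rx":0,"ry":0,"rz":0,"tx":0,"ty":0,"tz":0,"fingers":1},
  {"rx":0,"ry":0,"rz":0,"tx":0,"ty":0,"tz":0,"fingers":1},
  {"rx":0,"ry":0,"rz":0,"tx":0,"ty":0,"tz":0,"fingers":1},
])

```text
t: 8.1
position: [0.5265, -0.3385, 0.0364]
ee_rot: [0.001, 0.996, -0.086, 0.002]
wrist_force: [0.8, 0.5, 3.9]
finger_gap: 0.293
grasp_force: 62.9
```

Run:
```python
from mv import *
A=cur(); p=b2w(8,-210); print(p)
L=A.copy(); L[2,3]=.147; rows(A,L,3)
B=pose(*p,.147,-98.4); rows(L,B,4)
e=b2w(8,155); rows(pose(*p,.082,-98.4),pose(*e,.082,-98.4),20)
```

```text
[ 0.55543674 -0.10261585]
3 x t cm [ 0.01  0.   -3.69] r deg [-0. -0. -0.]
4 x t cm [-0.24 -5.94 -0.  ] r deg [ 0.02 -0.05 -0.37]
20 x t cm [-0.   -1.83  0.  ] r deg [ 0.  0. -0.]
```

Call:
jog_arm([
  {"rx":0,"ry":0,"rz":0,"tx":0,"ty":0,"tz":-3.7,"fingers":1},
  {"rx":0,"ry":0,"rz":0,"tx":0,"ty":0,"tz":-3.7,"fingers":1},
  {"rx":0,"ry":0,"rz":0,"tx":0,"ty":0,"tz":-3.7,"fingers":1},
  {"rx":0,"ry":0,"rz":-0.4,"tx":-0.2,"ty":-4.8,"tz":0,"fingers":1},
  {"rx":0,"ry":0,"rz":-0.3,"tx":-0.2,"ty":-4.8,"tz":0,"fingers":1},
  {"rx":0,"ry":0,"rz":-0.4,"tx":-0.2,"ty":-4.8,"tz":0,"fingers":1},
  {"rx":0,"ry":0,"rz":-0.3,"tx":-0.2,"ty":-4.7,"tz":0,"fingers":1},
  {"rx":0,"ry":0,"rz":0,"tx":-0.2,"ty":-4.7,"tz":0,"fingers":1},
  {"rx":0,"ry":0,"rz":0,"tx":0,"ty":0,"tz":0,"fingers":1},
])

```text
t: 9.22
position: [0.5538, -0.0986, 0.1459]
ee_rot: [-0.0, 0.997, -0.072, 0.0]
wrist_force: [0.1, 0.2, -1.8]
finger_gap: 0.288
grasp_force: 62.2
```

Run:
```python
from mv import *
A=cur(); p=b2w(8,-210); print(A.round(3).tolist()); rows(A,pose(*p,.084,-98.4),2)
C=cap('side'); P=cloud(C); img=C[0].max(2); save(cv2.resize(C[0][180:320,200:400],None,fx=3,fy=3),'pics/s4.png')
```

```text
[[0.99, -0.143, 0.001, 0.554], [-0.143, -0.99, 0.0, -0.099], [0.001, -0.001, -1.0, 0.146], [0.0, 0.0, 0.0, 1.0]]
2 x t cm [0.11 0.19 3.1 ] r deg [-0.02 -0.02  0.08]
```

View pics/s4.png

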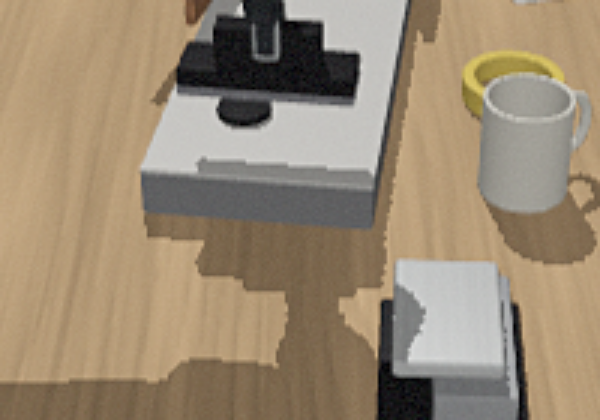

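The side crop shows the eraser held level above the board (270,75). The raised height makes it appear to overlap the disc at (245,108).

Call:
jog_arm([
  {"rx":0,"ry":0,"rz":0,"tx":0.2,"ty":0.5,"tz":3,"fingers":1},
  {"rx":0,"ry":0,"rz":0,"tx":0,"ty":0,"tz":2.5,"fingers":1},
  {"rx":0,"ry":0,"rz":0,"tx":0,"ty":0,"tz":0.4,"fingers":1},
  {"rx":0,"ry":0,"rz":0,"tx":0,"ty":0,"tz":0.3,"fingers":1},
  {"rx":0,"ry":0,"rz":0,"tx":0,"ty":0,"tz":0.2,"fingers":1},
])

```text
t: 9.9
position: [0.5553, -0.1071, 0.0825]
ee_rot: [0.0, 0.997, -0.074, 0.001]
wrist_force: [-0.6, 0.6, -1.4]
finger_gap: 0.293
grasp_force: 62.1
```

Call:
jog_arm([
  {"rx":0,"ry":0,"rz":0,"tx":0,"ty":0,"tz":0.15,"fingers":1},
  {"rx":0,"ry":0,"rz":0,"tx":0,"ty":0,"tz":0.1,"fingers":1},
])

```text
t: 10.15
position: [0.5555, -0.1072, 0.0823]
ee_rot: [0.0, 0.997, -0.074, 0.001]
wrist_force: [-8.4, 0.5, 17.6]
finger_gap: 0.288
grasp_force: 64.6
```

Call:
jog_arm([
  {"rx":0,"ry":0,"rz":0,"tx":0,"ty":-1.2,"tz":0,"fingers":1},
  {"rx":0,"ry":0,"rz":0,"tx":0,"ty":-1.2,"tz":0,"fingers":1},
  {"rx":0,"ry":0,"rz":0,"tx":0,"ty":-1.2,"tz":0,"fingers":1},
  {"rx":0,"ry":0,"rz":0,"tx":0,"ty":-1.2,"tz":0,"fingers":1},
  {"rx":0,"ry":0,"rz":0,"tx":0,"ty":-1.2,"tz":0,"fingers":1},
  {"rx":0,"ry":0,"rz":0,"tx":0,"ty":-1.2,"tz":0,"fingers":1},
  {"rx":0,"ry":0,"rz":0,"tx":0,"ty":-1.2,"tz":0,"fingers":1},
  {"rx":0,"ry":0,"rz":0,"tx":0,"ty":-1.2,"tz":0,"fingers":1},
  {"rx":0,"ry":0,"rz":0,"tx":0,"ty":-1.2,"tz":0,"fingers":1},
  {"rx":0,"ry":0,"rz":0,"tx":0,"ty":-1.2,"tz":0,"fingers":1},
])

```text
t: 11.4
position: [0.5744, 0.0109, 0.0824]
ee_rot: [0.001, 0.997, -0.074, 0.003]
wrist_force: [-0.8, -6.1, 8.7]
finger_gap: 0.294
grasp_force: 63.6
```

Call:
jog_arm([
  {"rx":0,"ry":0,"rz":0,"tx":0,"ty":-1.2,"tz":0,"fingers":1},
  {"rx":0,"ry":0,"rz":0,"tx":0,"ty":-1.2,"tz":0,"fingers":1},
  {"rx":0,"ry":0,"rz":0,"tx":0,"ty":-1.2,"tz":0,"fingers":1},
  {"rx":0,"ry":0,"rz":0,"tx":0,"ty":-1.2,"tz":0,"fingers":1},
  {"rx":0,"ry":0,"rz":0,"tx":0,"ty":-1.2,"tz":0,"fingers":1},
  {"rx":0,"ry":0,"rz":0,"tx":0,"ty":-1.2,"tz":0,"fingers":1},
  {"rx":0,"ry":0,"rz":0,"tx":0,"ty":-1.2,"tz":0,"fingers":1},
  {"rx":0,"ry":0,"rz":0,"tx":0,"ty":-1.2,"tz":0,"fingers":1},
])

```text
t: 12.4
position: [0.5886, 0.1061, 0.0824]
ee_rot: [0.001, 0.997, -0.074, 0.003]
wrist_force: [-0.2, -5.6, 9.1]
finger_gap: 0.292
grasp_force: 63.6
```

Run:
```python
from mv import *
A=cur(); c,s=np.cos(YAW),np.sin(YAW); d=A[:2,3]-O; print('board xy',c*d[0]+s*d[1],-s*d[0]+c*d[1])
rows(A,pose(*b2w(8,155),A[2,3],-98.4),10)
C=cap('top'); C2=cap('wrist'); save(np.hstack([cv2.resize(C[0][140:280,100:400],None,fx=1.33,fy=1.33),cv2.resize(C2[0][107:293],(400,186))]),'pics/t5.png')
```

```text
board xy 0.010281682777331835 0.001306724361787009
10 x t cm [-0.02 -1.54 -0.  ] r deg [ 0.01 -0.04 -0.01]
```

View pics/t5.png

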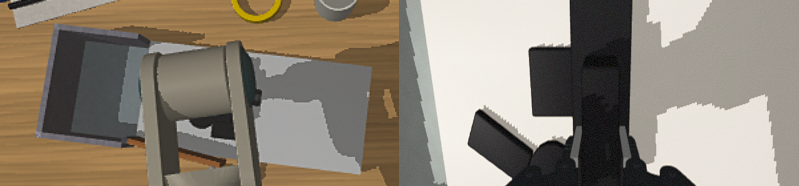

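The left half shows the board behind the eraser clear. The right half shows the square against the eraser at (550,80), with the bar turned ahead of the disc at (500,140) and (550,155).

```bash
cat > b.py <<'E'
from mv import *
def bt(C,uv,z=.054):
    c,s=np.cos(YAW),np.sin(YAW); d=plane(C,uv,z)[:,:2]-O; return (np.c_[c*d[:,0]+s*d[:,1],-s*d[:,0]+c*d[:,1]]*1000).round(0)
E
python3 - <<'E'
from b import *
C=cap('wrist'); print(bt(C,[[109,247],[139,214],[216,265],[210,155],[240,260]]).tolist())
E
```

```text
[[-1.0, 134.0], [20.0, 112.0], [-13.0, 69.0], [55.0, 66.0], [-9.0, 54.0]]
```

Call:
jog_arm([
  {"rx":0,"ry":0,"rz":0,"tx":0,"ty":-1.2,"tz":0,"fingers":1},
  {"rx":0,"ry":0,"rz":0,"tx":0,"ty":-1.2,"tz":0,"fingers":1},
  {"rx":0,"ry":0,"rz":0,"tx":0,"ty":-1.2,"tz":0,"fingers":1},
  {"rx":0,"ry":0,"rz":0,"tx":0,"ty":-1.2,"tz":0,"fingers":1},
  {"rx":0,"ry":0,"rz":0,"tx":0,"ty":-1.2,"tz":0,"fingers":1},
  {"rx":0,"ry":0,"rz":0,"tx":0,"ty":-1.2,"tz":0,"fingers":1},
  {"rx":0,"ry":0,"rz":0,"tx":0,"ty":-1.2,"tz":0,"fingers":1},
  {"rx":0,"ry":0,"rz":0,"tx":0,"ty":-1.2,"tz":0,"fingers":1},
  {"rx":0,"ry":0,"rz":0,"tx":0,"ty":-1.2,"tz":0,"fingers":1},
  {"rx":0,"ry":0,"rz":0,"tx":0,"ty":-1.2,"tz":0,"fingers":1},
])

```text
t: 13.8
position: [0.6061, 0.2251, 0.0824]
ee_rot: [0.0, 0.997, -0.074, 0.003]
wrist_force: [-1.1, -5.9, 8.5]
finger_gap: 0.293
grasp_force: 63.6
```

Call:
jog_arm([
  {"rx":0,"ry":0,"rz":0,"tx":0,"ty":-1.2,"tz":0,"fingers":1},
  {"rx":0,"ry":0,"rz":0,"tx":0,"ty":-1.2,"tz":0,"fingers":1},
  {"rx":0,"ry":0,"rz":0,"tx":0,"ty":-1,"tz":0,"fingers":1},
  {"rx":0,"ry":0,"rz":0,"tx":0,"ty":0,"tz":0,"fingers":1},
])

```text
t: 14.3
position: [0.611, 0.26, 0.0823]
ee_rot: [-0.001, 0.997, -0.074, 0.003]
wrist_force: [0.7, 0.2, 7.2]
finger_gap: 0.291
grasp_force: 63.3
```

Run:
```python
from mv import *
A=cur(); c,s=np.cos(YAW),np.sin(YAW); d=A[:2,3]-O; print('board xy',c*d[0]+s*d[1],-s*d[0]+c*d[1])
C=cap('top'); C2=cap('wrist'); save(np.hstack([cv2.resize(C[0][140:280,100:400],None,fx=1.33,fy=1.33),cv2.resize(C2[0][107:293],(400,186))]),'pics/t6.png')
```

```text
board xy 0.010015334196536718 0.1568837887820282
```

View pics/t6.png

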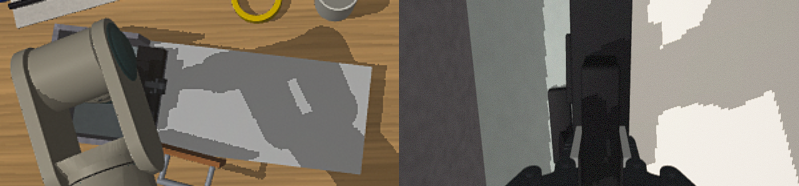

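The tiles have gone over the edge; slivers are visible below the eraser at (560,110) and (568,60), and the board behind it is clear. I'll pull back and check.

Call:
jog_arm([
  {"rx":0,"ry":0,"rz":0,"tx":0,"ty":2,"tz":0,"fingers":1},
  {"rx":0,"ry":0,"rz":0,"tx":0,"ty":3,"tz":0,"fingers":1},
  {"rx":0,"ry":0,"rz":0,"tx":0,"ty":3,"tz":0,"fingers":1},
  {"rx":0,"ry":0,"rz":0,"tx":0,"ty":3,"tz":0,"fingers":1},
  {"rx":0,"ry":0,"rz":0,"tx":0,"ty":3,"tz":0,"fingers":1},
  {"rx":0,"ry":0,"rz":0,"tx":0,"ty":2,"tz":0,"fingers":1},
  {"rx":0,"ry":0,"rz":0,"tx":0,"ty":0,"tz":-0.2,"fingers":1},
])

```text
t: 15.28
position: [0.5864, 0.1001, 0.0825]
ee_rot: [-0.0, 0.997, -0.075, 0.001]
wrist_force: [0.3, 0.3, -1.4]
finger_gap: 0.29
grasp_force: 62.1
```

Run:
```python
from mv import *
C=cap('top'); C2=cap('wrist'); save(np.hstack([cv2.resize(C[0][140:280,100:400],None,fx=1.33,fy=1.33),cv2.resize(C2[0][50:350],(400,186))]),'pics/t7.png'); print(robot.read_state()['wrist_force'])
```

```text
[-1.96785351 -5.02195041  7.9660001 ]
```

View pics/t7.png

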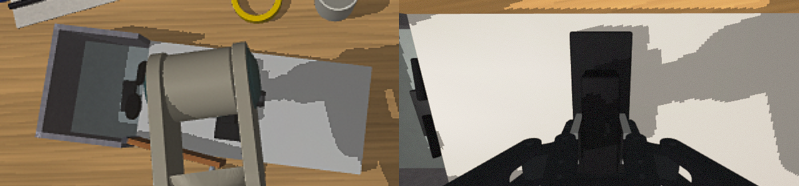

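The board ahead of the eraser is clear, and dark tiles lie in the box at about (130,95) in the left half. I'll release the eraser here.

Call:
jog_arm([
  {"rx":0,"ry":0,"rz":0,"tx":0,"ty":0,"tz":0,"fingers":-0.3},
  {"rx":0,"ry":0,"rz":0,"tx":0,"ty":0,"tz":0,"fingers":-0.3},
  {"rx":0,"ry":0,"rz":0,"tx":0,"ty":0,"tz":0,"fingers":-0.3},
  {"rx":0,"ry":0,"rz":0,"tx":0,"ty":0,"tz":0,"fingers":-0.3},
  {"rx":0,"ry":0,"rz":0,"tx":0,"ty":0,"tz":-2,"fingers":-0.3},
  {"rx":0,"ry":0,"rz":0,"tx":0,"ty":0,"tz":-5,"fingers":-0.3},
  {"rx":0,"ry":0,"rz":0,"tx":0,"ty":0,"tz":-5,"fingers":-0.3},
  {"rx":0,"ry":0,"rz":0,"tx":0,"ty":0,"tz":-5,"fingers":-0.3},
])

```text
t: 16.38
position: [0.5855, 0.101, 0.2544]
ee_rot: [-0.0, 0.997, -0.074, 0.001]
wrist_force: [1.2, -0.8, -0.4]
finger_gap: 0.649
grasp_force: 0.0
```

Call:
jog_arm([
  {"rx":0,"ry":0,"rz":0,"tx":0,"ty":5,"tz":0,"fingers":-0.3},
  {"rx":0,"ry":0,"rz":0,"tx":0,"ty":5,"tz":0,"fingers":-0.3},
  {"rx":0,"ry":0,"rz":0,"tx":0,"ty":5,"tz":0,"fingers":-0.3},
  {"rx":0,"ry":0,"rz":0,"tx":0,"ty":5,"tz":0,"fingers":-0.3},
  {"rx":0,"ry":0,"rz":0,"tx":0,"ty":5,"tz":0,"fingers":-0.3},
  {"rx":0,"ry":0,"rz":0,"tx":0,"ty":5,"tz":0,"fingers":-0.3},
  {"rx":0,"ry":0,"rz":0,"tx":0,"ty":0,"tz":0,"fingers":-0.3},
])

```text
t: 17.25
position: [0.5407, -0.1987, 0.2522]
ee_rot: [0.0, 0.997, -0.076, 0.001]
wrist_force: [0.5, 0.4, 0.1]
finger_gap: 0.648
grasp_force: 0.0
```

Run:
```python
from mv import *
C=cap('top'); P=cloud(C); c,s=np.cos(YAW),np.sin(YAW)
d=P[...,:2]-O; x=c*d[...,0]+s*d[...,1]; y=-s*d[...,0]+c*d[...,1]; g=C[0].max(2)
m=(abs(x)<.09)&(y>.165)&(y<.315)&(g<45); k,l,st,ce=cv2.connectedComponentsWithStats(m.astype(np.uint8))
for i in range(1,k):
    if st[i,4]>40: M=l==i; print(st[i,4],np.nanmedian(x[M]).round(3),np.nanmedian(y[M]).round(3),np.nanpercentile(P[M][:,2],[5,50,95]).round(3))
e=(abs(x)<.09)&(abs(y)<.16)&(g<60)&(P[...,2]>.06); print('eraser z',np.nanpercentile(P[e][:,2],[5,50,99]).round(3),e.sum())
save(cv2.resize(C[0][90:290,100:500],None,fx=2,fy=2),'pics/t8.png')
```

```text
433 -0.008 0.19 [0.011 0.033 0.051]
eraser z [0.069 0.073 0.114] 1369
```

View pics/t8.png

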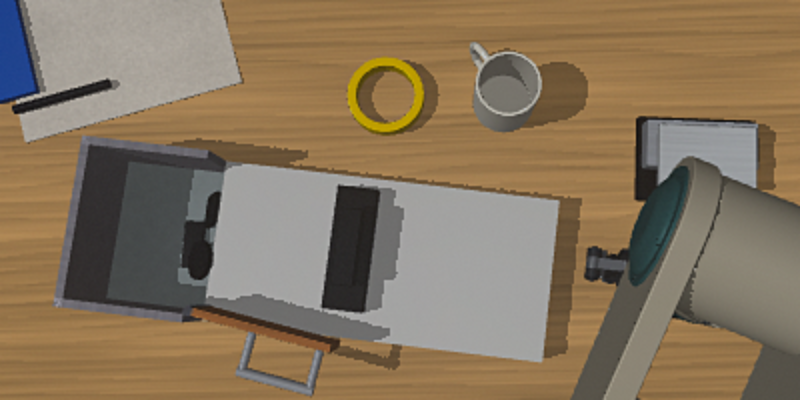

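All three tiles are down in the box by the sill (185–220,190–280). The eraser lies flat at (350,250), the door is open, and the bystanders look untouched. The tiles seem to be leaning, so I'll check how they sit from the depth data.

Run:
```python
from mv import *
c,s=np.cos(YAW),np.sin(YAW)
for n in('top',):
    C=cap(n); P=cloud(C); d=P[...,:2]-O; x=c*d[...,0]+s*d[...,1]; y=-s*d[...,0]+c*d[...,1]; g=C[0].max(2)
    m=(abs(x)<.09)&(y>.13)&(y<.315)&(g<60)&(P[...,2]<.09)
    xb=(x*1000//10*10)
    for b in range(-90,90,10):
        M=m&(xb==b)
        if M.sum()>3:
            yy=(y[M]*1000); zz=P[M][:,2]*1000; o=np.argsort(yy); print(b,[(int(yy[i]),int(zz[i])) for i in o[::max(1,len(o)//9)]])
```

```text
-90 [(130, 81), (187, 86), (221, 35), (242, 52), (263, 62), (285, 78), (307, 15), (308, 69), (309, 62), (309, 86)]
-80 [(163, 71), (307, 50), (308, 77), (308, 29), (308, 9), (309, 33), (309, 69), (309, 44), (309, 14), (309, 12)]
-70 [(307, 73), (308, 85), (308, 41), (308, 55), (308, 20), (309, 46), (309, 5), (309, 47), (309, 51), (309, 65)]
-60 [(182, 40), (307, 60), (308, 41), (308, 10), (308, 21), (309, 11), (309, 34), (309, 14), (309, 75), (310, 60)]
-50 [(171, 49), (179, 45), (188, 38), (197, 29), (308, 87), (308, 50), (308, 20), (309, 39), (309, 80), (310, 42)]
-40 [(168, 45), (173, 51), (185, 39), (198, 27), (212, 11), (307, 53), (308, 18), (308, 32), (309, 77), (309, 81)]
-30 [(167, 51), (174, 52), (187, 38), (198, 24), (211, 15), (307, 29), (308, 11), (308, 47), (309, 52), (309, 56)]
-20 [(168, 45), (175, 48), (189, 36), (199, 27), (212, 10), (307, 88), (308, 82), (308, 13), (309, 72), (309, 72)]
-10 [(172, 43), (184, 8), (201, 11), (209, 16), (306, 71), (308, 48), (308, 37), (309, 86), (309, 52), (310, 82)]
0 [(192, 12), (198, 14), (206, 15), (213, 12), (307, 37), (308, 70),
[... 254 characters left out ...]
 34), (310, 50)]
30 [(170, 46), (174, 50), (185, 31), (307, 88), (308, 40), (308, 46), (308, 86), (309, 67), (309, 89), (309, 48)]
40 [(169, 46), (173, 50), (184, 34), (307, 75), (307, 73), (308, 49), (308, 36), (308, 12), (309, 12), (310, 44)]
50 [(171, 44), (175, 47), (188, 24), (307, 32), (308, 24), (308, 13), (308, 71), (309, 16), (309, 39), (310, 27)]
60 [(307, 48), (307, 77), (308, 42), (308, 87), (308, 74), (308, 43), (308, 56), (309, 15), (309, 82), (309, 65)]
70 [(307, 21), (307, 16), (308, 77), (308, 89), (308, 12), (308, 44), (308, 32), (309, 49), (309, 80), (309, 11)]
80 [(188, 32), (278, 60), (307, 58), (308, 44), (308, 49), (308, 41), (308, 15), (309, 70), (309, 25), (310, 37)]
```

```bash
python3 -c "
from rig import robot
print(robot.job_done())"
```

```text
the job is handed in; nothing more can be done
None
```

The job is handed in at about 17 s: the door is open to about 97°, the eraser is felt down on the board, and the mug, punch and tape were not touched. All three tiles are in the catch box, but two lean against the board's edge there, with their tops about 4 mm above the board surface.

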